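# Fold back the gate of the sample-bottle bay

### The arm

A 6-joint arm with a two-finger parallel gripper is mounted at the origin on the work surface. World frame = base frame: x ahead of the robot, y to its left, z up, the work surface at z = 0. Lengths are in mm, angles in rad, forces in N, time in s.
With the tool pointing down it reaches from about 325 to 750 mm from the base axis. Payload 7.6 kg.
Tool frame: the origin (TCP) lies where the fingers leave the gripper's body, on its centre line; the fingertips stand 73 mm ahead of it and the grasp point (between the pads) lies grip_depth ahead of it (grip_depth is the distance from the TCP to the grasp point, in mm); z points along the fingers, y is the direction in which the jaws open and shut (so a half turn about z gives the same grasp; the last joint's range is limited). The gripper opens to 85 mm and grips with 20 to 120 N. Pads are 22 mm wide; open, the fingers measure 114 mm over their backs; the gripper's body (76 mm by 85 mm) begins 54 mm behind the grasp point. The pads swing forward as they close: fully open they stand 13 mm farther back than shut.
Start: joints at [-1.173, 0.052, 1.401, -0, 1.689, -0.07], TCP at [236.759, -468.598, 303.923] pointing down, gripper open.
Joint ranges: [-2.9, 2.9], [-0.91, 2.17], [0.12, 2.37], [-1.06, 4.2], [0.26, 2.73], [-2.93, 2.93]. Speed limits (rad/s): [2.57, 2.57, 3.01, 3.14, 3.14, 3.14].

### API

Orientations are given as a unit quaternion [w, x, y, z].
In Python, from plant import state, capture, camera_info, job_done, grip_depth gives the robot as it stands.
- The arm moves only by the tool apply_moves, never from a script. Its argument "deltas" is a list that holds one entry, the list of rows, each a list of 6 numbers: the shift along the world's x, y, z in m, then the turn, a rotation vector about the world's x, y, z in rad. A call has exactly 10 rows; each row is the pose to reach, as a shift and turn from the pose measured when the call began; what a row does not reach only later rows make up. A row lasts 1/8 s, in which the tool goes at most 62.5 mm and 10.7 degrees, less where a joint would pass 70% of its speed; a pose out of reach is approached as far as the arm can. A call with a gripper value outside its range is refused whole. "hand" is the opening, from 0 (shut) to 1 (fully open), set as the call begins (left out, the last holds). The fingers move at their own pace and stop on an object; the grip force is fixed at half the most. Time passes only in rows, so rows that repeat a pose let the fingers close, or fill a call up. It gives the time, the measured TCP pose, the force and the opening at its end, in the units of the state.
- state(): the state, without advancing time (a new reading comes with each control period).
- capture(name): name is "scene" or "top" or "wrist"; returns the picture (384x512x3 uint8, red, green, blue); there is no depth.
- camera_info(name): a dict with "mtx" (3x3 intrinsics, pixels), "world_to_cam" (4x4, takes a point from world to camera coordinates). Camera axes: x right, y up, looking along -z (the intrinsics and any distortion apply to the point x, -y, -z); pixel columns grow to the right and rows downward; lengths in mm; the calibration is good to about 2 mm. A picture is of the moment at which its call begins: read the wrist's pose just before it. camera_info takes no time and is no camera call; for the wrist camera it gives the pose at the moment of the call.
- job_done(): hands the job in, once; it reports no verdict.
The state is a dict: "time_s": time; "qpos": joint angles; "qd": joint speeds; "joint_efforts": joint torques, N m; "eef_pos": TCP position; "eef_rot": TCP orientation; "contact_force": force on the tool from outside, world axes, zero at the start; "wrist_torque": the same for the moment, N m; "opening": opening from 0.0 (shut) to 1.0 (fully open).
Only numpy, scipy, OpenCV 4.12 (cv2) and the standard library are available. Lean on these libraries where they do the work, as an engineer would, in place of code of your own. Each camera call takes 0.05 s, during which the arm holds its last target. There are 200 camera calls.

### The job

Open the bottle bay by folding its little two-leaf gate back, in this order: first fold the outer leaf (blue knob) right over flat against the shut inner leaf (yellow knob), then slide the red safety tab all the way away from the bolt, lift the black-knobbed bolt fully up, and swing the folded pair to the front on the post hinge until it is fully open at its stop. Leave the gate folded, open and at rest, and do not push or tip the bottles, glasses, cups, jar and marker standing around.

Things in the scene. Friction and masses are not known exactly. Their poses are not given: they have to be found in the camera images.
- guard: fixed bottle bay with a low two-leaf folding gate, 280 mm long, along its front. Origin on the counter under the hinge between the leaves (inner leaf shut); x points from the gate back to the bottles, y along the gate to the hinge post, z up. Hinge post at (12, 152) mm, 24 x 18 mm, 70 mm high; wooden floor board, 12 mm thick, from x = 105 mm on, bottles near x = 170 mm
- inner_leaf (a joint): angle of the inner leaf about the vertical hinge at (0, 140) mm of the guard frame: 0 = shut along the gate line (held by the bolt, about 2 mm play); grows as its free end swings to the front (guard's -x, clockwise from above) to its stop at 1.6 rad, square to the gate line. Stays where left (hinge friction about 0.08 N m)
- outer_leaf (a joint): angle of the outer leaf relative to the inner one: 0 = in line, grows as it swings to the front and over (clockwise from above) to 3.14 = folded flat on the inner leaf's front; starts ajar at 0.15 to 1.3; stays where left (friction about 0.08 N m). Both leaves are aluminium frames 140 mm long, 10 mm thick, 12 to 72 mm above the counter
- outer_knob (a point): middle (98 mm above the counter) of the blue round upright knob on the outer leaf: 16 mm diameter, 72 to 120 mm high, 115 mm along the leaf from its hinge and 5 mm behind its front face. Axes are the leaf's: it runs along -y from its hinge, its front looks to -x. Once folded, this knob is 50 mm from the yellow knob along the gate and 10 mm to the front
- outer_hinge (a point): point 98 mm above the counter on the axis of the hinge between the leaves, at the inner leaf's free end, 140 mm from the post hinge; the axis lies in the leaves' front faces
- inner_knob (a point): middle (98 mm above the counter) of the yellow round upright knob on the inner leaf: 16 mm diameter, 72 to 120 mm high, 75 mm along the leaf from the post hinge and 5 mm behind its front face. Axes are the leaf's: it runs along -y from its hinge, its front looks to -x
- inner_hinge (a point): point 98 mm above the counter on the axis of the post hinge, which lies in the inner leaf's front face
- tab_fin (a point): middle height to grip (98 mm above the counter) of the red upright fin of the safety tab: 14 mm (guard x) by 10 mm (guard y), 75 to 113 mm high, starting 50 to 53 mm to the guard's -y of the bolt knob. Its red fork lies over the bolt's collar. Below is the latch bracket: guard x 30 to 70, y -105 to 16 mm, up to 61 mm high
- tab (a joint): slide of the red safety tab along the guard's -y, away from the bolt: starts at 0 to 0.003 m, stop at 0.030 m; the bolt is free beyond about 0.024 m; about 1.5 N to move, stays where left
- bolt_knob (a point): middle (101 mm above the counter when down) of the bolt's black round knob: 24 mm diameter, 30 mm high, at (50, -5) mm of the guard frame; it rises with the bolt
- bolt (a joint): lift of the bolt: 0 = down, holding the inner leaf's eye; stop at 0.032 m; the leaf is free beyond about 0.024 m; about 3.5 N to lift, stays up where left; it cannot lift while the tab's fork is over its collar
- bottle0: tall spirits bottle, 56 mm diameter, 230 mm high, loose on the bay's floor board behind the gate; origin at the centre of its underside
- bottle1: tall spirits bottle, 56 mm diameter, 230 mm high, loose on the bay's floor board behind the gate; origin at the centre of its underside
- bottle2: tall spirits bottle, 56 mm diameter, 230 mm high, loose on the bay's floor board behind the gate; origin at the centre of its underside
- glass0: stemmed tasting glass, 56 mm diameter, 120 mm high, loose on the counter in front of the gate; origin at the centre of its foot
- glass1: stemmed tasting glass, 56 mm diameter, 120 mm high, loose on the counter in front of the gate; origin at the centre of its foot
- cup_stack: short stack of clear plastic cups, 68 mm diameter, 106 mm high, loose; origin at the centre of its underside
- jar: small amber jar with a black cap, 44 mm diameter, 60 mm high, loose on the counter in front of the gate; origin at the centre of its underside
- marker: orange marker pen lying flat, 120 x 18 x 16 mm, loose; origin under its middle, x along its length
Mind the look-alikes: they are no part of the job. There is more than one size of the jar; the job needs the middle-sized.

How it is judged (in metres and radians):
On the way, in this order (a step that is already met when the one before it is completed fails the run):
1. the outer leaf is folded flat against the inner leaf, which is still shut (value of joint outer_leaf above 2.9 rad and value of joint inner_leaf below 0.12 rad), for 0.2 s.
2. the red safety tab is slid clear of the bolt (value of joint tab above 0.024 m), for 0.1 s.
3. the bolt is lifted clear, with the pair still folded and shut (all of step 1 and value of joint bolt above 0.024 m), for 0.1 s.
4. the folded pair is swung open (value of joint inner_leaf above 1.42 rad and value of joint outer_leaf above 2.85 rad), for 0.2 s.
At the end, for the whole second after the job is handed in: the inner leaf stands open at more than 1.42 rad (stop at 1.6), the outer leaf is still folded on it at more than 2.85 rad (flat is 3.14), both are at rest (under 0.1 rad/s), and every bottle, glass, the cups, the jar and the marker stand within 25 mm of their start and tilted under 0.35 rad (all of step 4 and velocity of joint inner_leaf between -0.1 and 0.1 rad/s and velocity of joint outer_leaf between -0.1 and 0.1 rad/s and not (distance of bottle0 from where it was at the start of the episode above 0.025 m or angle between bottle0's own z axis and vertical above 0.35 rad) and not (distance of bottle1 from where it was at the start of the episode above 0.025 m or angle between bottle1's own z axis and vertical above 0.35 rad) and not (distance of bottle2 from where it was at the start of the episode above 0.025 m or angle between bottle2's own z axis and vertical above 0.35 rad) and not (distance of glass0 from where it was at the start of the episode above 0.025 m or angle between glass0's own z axis and vertical above 0.35 rad) and not (distance of glass1 from where it was at the start of the episode above 0.025 m or angle between glass1's own z axis and vertical above 0.35 rad) and not (distance of cup_stack from where it was at the start of the episode above 0.025 m or angle between cup_stack's own z axis and vertical above 0.35 rad) and not (distance of jar from where it was at the start of the episode above 0.025 m or angle between jar's own z axis and vertical above 0.35 rad) and not (distance of marker from where it was at the start of the episode above 0.025 m or angle between marker's own z axis and vertical above 0.35 rad)); the robot touches nothing.
It fails at once if a bystander is pushed more than 25 mm or tipped more than 0.35 rad ((distance of bottle0 from where it was at the start of the episode above 0.025 m or angle between bottle0's own z axis and vertical above 0.35 rad) or (distance of bottle1 from where it was at the start of the episode above 0.025 m or angle between bottle1's own z axis and vertical above 0.35 rad) or (distance of bottle2 from where it was at the start of the episode above 0.025 m or angle between bottle2's own z axis and vertical above 0.35 rad) or (distance of glass0 from where it was at the start of the episode above 0.025 m or angle between glass0's own z axis and vertical above 0.35 rad) or (distance of glass1 from where it was at the start of the episode above 0.025 m or angle between glass1's own z axis and vertical above 0.35 rad) or (distance of cup_stack from where it was at the start of the episode above 0.025 m or angle between cup_stack's own z axis and vertical above 0.35 rad) or (distance of jar from where it was at the start of the episode above 0.025 m or angle between jar's own z axis and vertical above 0.35 rad) or (distance of marker from where it was at the start of the episode above 0.025 m or angle between marker's own z axis and vertical above 0.35 rad)).
It also fails if it takes over 70 s, if anything falls off the work surface, if the arm or the gripper's body presses on something with over 40 N, if the wrist force passes 120 N, or if a joint passes its speed limit or range.

## Working session

There is one attempt and no reset: what is moved stays moved. The work goes in short steps, Python scripts to look and compute and a tool call to move; the robot and the scene stay as the last step left them, time stands still between calls to the robot, and variables do not carry over. Pictures are saved under pics/ and viewed, about 8 in all and at most 12, crops included, and the job is handed in when it is done.

Besides the shell and the picture viewer there is one more tool, called after ">>>" as name([rows], argument=value, ...), one row to a line, values as JSON. apply_moves: Moves the arm, as the interface text tells. Its arguments: {"type":"object","properties":{"deltas":{"type":"array","items":{"type":"array","items":{"type":"array","items":{"type":"number"}}}},"hand":{"type":"number"}},"required":["deltas"]}

```bash
mkdir -p pics; ls; python3 - <<'E'
from plant import *
import cv2,numpy as np
s=state();print(s);print(grip_depth)
for n in("top","scene"):
    im=capture(n);np.save(f"pics/{n}0.npy",im)
    cv2.imwrite(f"pics/{n}0.png",cv2.resize(im[:,:,::-1],(800,600),interpolation=cv2.INTER_CUBIC))
    c=camera_info(n);print(n,np.round(c["mtx"],1).tolist(),np.round(c["world_to_cam"],3).tolist(),[k for k in c])
E
```

```text
pics
{'time_s': 0.0, 'qpos': array([-1.17328231e+00,  5.28515661e-02,  1.40173473e+00, -1.64821551e-05,
        1.68858680e+00, -7.02877216e-02]), 'qd': array([ 0.00126369, -0.00120167, -0.00082705,  0.00123615, -0.00037993,
       -0.0007799 ]), 'joint_efforts': array([ 8.84286965e-04, -3.81668508e+01, -3.60180473e+01, -1.98611662e-05,
        6.23431508e-03, -1.68553248e-05]), 'eef_pos': array([ 236.68707867, -468.41193261,  303.05953644]), 'eef_rot': array([-7.78335082e-04,  9.72769597e-01,  2.31772919e-01, -1.36789994e-04]), 'contact_force': array([ 1.1441278 , -0.02063471, -0.28306334]), 'wrist_torque': array([0.02620269, 0.00459988, 0.02955785]), 'opening': 0.9994156358855559}
53.900000000000006
top [[416.1, 0.0, 256.4], [0.0, 416.1, 183.7], [0.0, 0.0, 1.0]] [[-0.003, -1.0, 0.007, 17.971], [0.994, -0.002, 0.11, -577.774], [-0.11, 0.007, 0.994, -1072.139], [0.0, 0.0, 0.0, 1.0]] ['mtx', 'world_to_cam']
scene [[449.5, 0.0, 250.2], [0.0, 449.5, 191.4], [0.0, 0.0, 1.0]] [[0.501, 0.866, 0.002, -307.983], [-0.536, 0.309, 0.786, 233.228], [0.68, -0.394, 0.619, -1553.452], [0.0, 0.0, 0.0, 1.0]] ['mtx', 'world_to_cam']
```

View pics/top0.png

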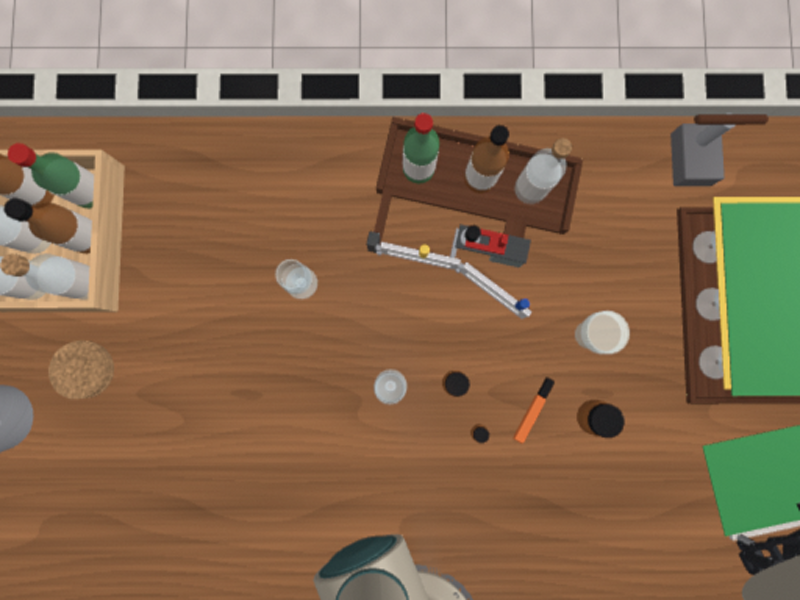

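View pics/scene0.png

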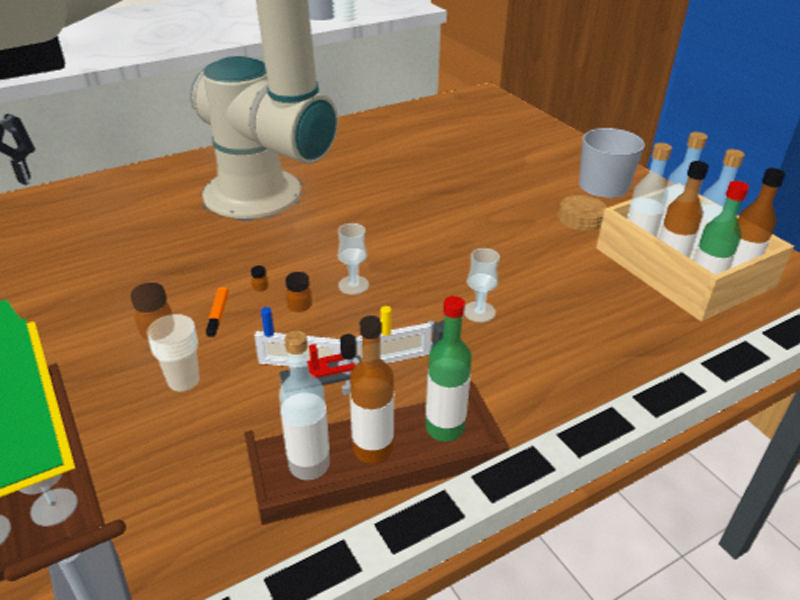

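The top view shows the blue knob (523,304), yellow knob (424,250), red tab (490,241), black bolt knob (472,233), and the post (375,241). For the jar, three look-alikes have black caps: (457,384) medium, (481,434) small, (605,420) large. The middle-sized one is (457,384). It only has to be left alone. I'll measure next.

```bash
cat > h.py <<'E'
import numpy as np,cv2
from plant import *
def ray(n,u,v,ci=None):
    c=ci or camera_info(n);M=np.array(c["world_to_cam"]);K=np.array(c["mtx"])
    d=np.linalg.inv(K)@[u,v,1];d=np.array([d[0],-d[1],-d[2]])
    R=M[:3,:3];return -R.T@M[:3,3],R.T@d
def onz(n,u,v,z,ci=None):
    o,d=ray(n,u,v,ci);return o+d*(z-o[2])/d[2]
def tri(a,b):
    A=0;B=0
    for o,d in(a,b):
        d=d/np.linalg.norm(d);P=np.eye(3)-np.outer(d,d);A=A+P;B=B+P@o
    x=np.linalg.solve(A,B)
    return x,[np.linalg.norm(np.cross(x-o,d/np.linalg.norm(d))) for o,d in(a,b)]
HS=dict(blue=((105,150,60),(130,255,255)),yellow=((22,150,120),(33,255,255)),red=((0,190,90),(6,255,255)),black=((0,0,0),(179,255,40)))
def blob(im,c,box):
    x0,y0,x1,y1=box;h=cv2.cvtColor(im,cv2.COLOR_RGB2HSV)[y0:y1,x0:x1]
    m=cv2.inRange(h,*HS[c]);n,l,s,ce=cv2.connectedComponentsWithStats(m)
    if n<2:return None
    i=1+np.argmax(s[1:,4]);return ce[i]+[x0,y0],s[i,:4]+[x0,y0,0,0],s[i,4]
E
python3 - <<'E'
from h import *
t=np.load("pics/top0.npy");s=np.load("pics/scene0.npy");k=.64
B=dict(blue=((320,180,350,205),(160,190,182,216)),yellow=((262,150,282,168),(238,190,256,216)),black=((292,142,309,160),(214,212,230,232)),red=((300,144,328,162),(190,215,235,245)))
for c,(a,b) in B.items():
    x=blob(t,c,a);y=blob(s,c,b);print(c,x,y)
    if x and y:print("   tri",tri(ray("top",*x[0]),ray("scene",*y[0])),"z98/120",onz("top",*x[0],98)[:2],onz("top",*x[0],120)[:2])
for n,p,z in(("post",(375,240),70),("glass",(390,386),60),("jar",(457,384),60),("glassL",(298,280),60),("cup",(605,333),106),("markerA",(518,440),16),("markerB",(548,380),16),("b0",(425,120),230),("b1",(499,134),230),("b2",(563,146),230),("hinge",(460,264),72)):print(n,onz("top",p[0]*k,p[1]*k,z).round())
def up(im,b,f):x0,y0,x1,y1=b;return cv2.resize(im[y0:y1,x0:x1],None,fx=f,fy=f,interpolation=cv2.INTER_CUBIC)
a=up(t,(230,135,350,210),6);b=up(s,(150,180,300,270),4.8)
cv2.imwrite("pics/c1.png",cv2.cvtColor(cv2.resize(np.vstack([a,b]),(540,600)) if 0 else a,cv2.COLOR_RGB2BGR))
E
```

```text
blue (array([333.8125 , 194.53125]), array([330, 192,   8,   6]), np.int32(32)) (array([170.60204082, 205.42857143]), array([167, 197,   8,  18]), np.int32(98))
   tri (array([ 542.90922684, -174.57565886,  100.49724281]), [np.float64(0.5140835222229826), np.float64(0.5140835222228981)]) z98/120 [ 542.91914068 -175.53871218] [ 541.07353159 -171.27941751]
yellow (array([271.09090909, 160.3030303 ]), array([269, 157,   6,   8]), np.int32(33)) (array([246.40869565, 204.77391304]), array([243, 196,   7,  19]), np.int32(115))
   tri (array([629.32078942, -19.36865451, 100.25500195]), [np.float64(0.5579195558209334), np.float64(0.5579195558208908)]) z98/120 [629.4372993  -19.95810842] [625.74558961 -19.01854973]
black (array([302.06451613, 149.01612903]), array([298, 145,   9,   9]), np.int32(62)) (array([222.14754098, 221.36065574]), array([218, 214,   9,  16]), np.int32(122))
   tri (array([656.93302068, -97.14228035, 104.4996692 ]), [np.float64(0.28484367422730034), np.float64(0.2848436742272573)]) z98/120 [658.0789664  -98.16877681] [653.77610873 -95.56038046]
red (array([314.96938776, 154.82653061]), array([300, 148,  24,  14]), np.int32(98)) (array([207.98188406, 232.73188406]), array([197, 221,  30,  20]), np.int32(276))
   tri (array([ 647.67843357, -131.43593656,   78.26284365]), [np.float64(2.1466186748936567), np.float64(2.1466186748936913)]) z98/120 [ 643.1916378  -130.42573063] [ 639.20644183 -127.12904431]
post [652.  59.  70.]
glass [413.  35.  60.]
jar [416. -75.  60.]
glassL [587. 187.  60.]
cup [ 496. -304.  106.]
markerA [ 320. -180.   16.]
markerB [ 420. -233.   16.]
b0 [796. -18. 230.]
b1 [ 776. -123.  230.]
b2 [ 758. -214.  230.]
hinge [611. -81.  72.]
```

View pics/c1.png

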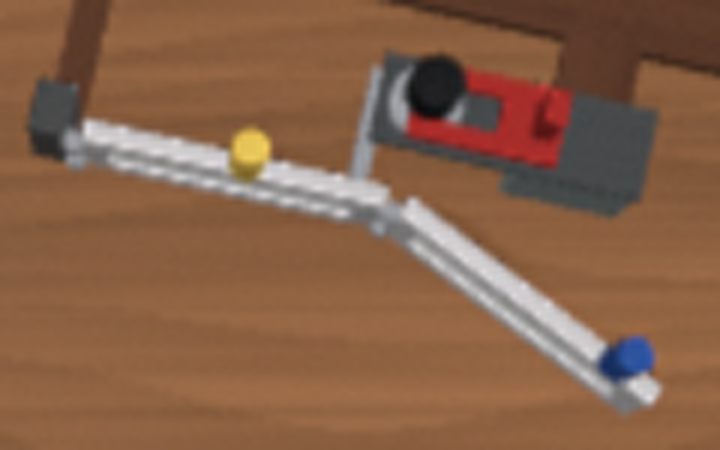

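Guard frame: the yellow-to-bolt distance is 82.5 mm against 83.2 mm nominal. Yaw is −0.23 rad and the origin is (609.6, −81.6). The hinge pixel and the 114.4 mm blue radius both agree, which puts the outer leaf at about 0.43 rad. I'm moving to the blue knob and turning the wrist for the long swing.

>>> apply_moves([
  [[0.015,0.015,0,0,0,0.16],[0.03,0.03,0,0,0,0.32],[0.045,0.045,0,0,0,0.48],[0.06,0.06,0,0,0,0.64],[0.075,0.075,0,0,0,0.8],[0.09,0.09,0,0,0,0.96],[0.105,0.105,0,0,0,1.12],[0.12,0.12,0,0,0,1.28],[0.135,0.135,0,0,0,1.44],[0.15,0.15,0,0,0,1.6]],
], hand=0.5)

```text
time_s: 1.35
eef_pos: [387.0, -317.8, 302.7]
eef_rot: [-0.001, 0.509, 0.861, -0.0]
contact_force: [-0.0, -0.3, -0.1]
opening: 0.5
```

>>> apply_moves([
  [[0.02,0.018,0,0,0,0.16],[0.04,0.036,0,0,0,0.32],[0.06,0.054,0,0,0,0.48],[0.08,0.072,0,0,0,0.64],[0.1,0.09,0,0,0,0.8],[0.12,0.108,0,0,0,0.96],[0.14,0.126,-0.01,0,0,1.12],[0.156,0.143,-0.04,0,0,1.28],[0.156,0.143,-0.07,0,0,1.44],[0.156,0.143,-0.095,0,0,1.59]],
])

```text
time_s: 2.6
eef_pos: [542.8, -174.3, 205.7]
eef_rot: [-0.001, -0.261, 0.965, -0.0]
contact_force: [0.4, 0.6, 0.1]
opening: 0.501
```

```bash
python3 - <<'E'
from h import *
s=state();print(s["eef_pos"].round(1),s["qpos"].round(2),2*np.arctan2(s["eef_rot"][2],s["eef_rot"][1]))
ci=camera_info("wrist");im=capture("wrist");np.save("pics/w1.npy",im)
x=blob(im,"blue",(0,0,512,384));print(x)
cv2.imwrite("pics/w1.png",im[:,:,::-1])
print(onz("wrist",*x[0],110,ci),np.linalg.inv(ci["world_to_cam"])[:3,3])
M=np.array(ci["world_to_cam"]);p=M@[543,-175,120,1];q=ci["mtx"]@[p[0],-p[1],-p[2]];print(q[:2]/q[2])
E
```

```text
[ 542.8 -174.3  205.7] [-0.37  0.23  1.4  -0.    1.51 -2.47] 3.6688009867569398
(array([253.62109026, 225.44504021]), array([241, 199,  26,  52]), np.int32(1119))
[ 539.58964564 -177.93948072  110.        ] [ 471.82509496 -217.60531128  275.90054847]
[255.13013568 240.47187045]
```

View pics/w1.png

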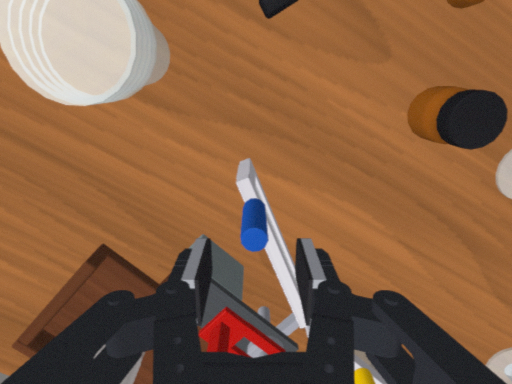

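The blue knob's top is at (253,237), within 3 px of the prediction, so the position is good. Descending.

>>> apply_moves([
  [[0,0,-0.012,0,0,0],[0,0,-0.024,0,0,0],[0,0,-0.036,0,0,0],[0,0,-0.046,0,0,0],[0,0,-0.049,0,0,0],[0,0,-0.049,0,0,0],[0,0,-0.049,0,0,0],[0,0,-0.049,0,0,0],[0,0,-0.049,0,0,0],[0,0,-0.049,0,0,0]],
])

```text
time_s: 3.9
eef_pos: [541.7, -174.0, 153.1]
eef_rot: [-0.003, -0.263, 0.965, 0.001]
contact_force: [-0.2, 0.5, 0.1]
opening: 0.499
```

```bash
cat >> h.py <<'E'
th=-.2304;O=np.array([609.6,-81.6])
R=np.array([[np.cos(th),-np.sin(th)],[np.sin(th),np.cos(th)]])
def G(x,y):return O+R@[x,y]
def knob(q):return G(-115*np.sin(q)+5*np.cos(q),-115*np.cos(q)-5*np.sin(q))
E
python3 - <<'E'
from h import *
s=state();print(s["eef_pos"],s["contact_force"],s["opening"])
p0=s["eef_pos"][:2];ph0=3.669
for q in np.arange(.4,3.2,.15):print(round(q,2),((knob(q)-p0)/1000).round(3),round(min(0,1.34+np.pi-q-ph0),2))
E
```

```text
[ 541.69624775 -174.03717126  153.0591391 ] [-0.22275544  0.48933041  0.08209742] 0.49868156750922565
0.4 [ 0.004 -0.003] 0
0.55 [-0.009  0.007] 0
0.7 [-0.021  0.02 ] 0
0.85 [-0.031  0.034] -0.04
1.0 [-0.039  0.049] -0.19
1.15 [-0.044  0.066] -0.34
1.3 [-0.047  0.083] -0.49
1.45 [-0.047  0.1  ] -0.64
1.6 [-0.045  0.117] -0.79
1.75 [-0.04   0.134] -0.94
1.9 [-0.032  0.149] -1.09
2.05 [-0.023  0.164] -1.24
2.2 [-0.011  0.176] -1.39
2.35 [0.002 0.187] -1.54
2.5 [0.017 0.196] -1.69
2.65 [0.033 0.202] -1.84
2.8 [0.05  0.206] -1.99
2.95 [0.067 0.208] -2.14
3.1 [0.085 0.206] -2.29
```

>>> apply_moves([
  [[0,0,0.002,0,0,0],[0,0,0.002,0,0,0],[-0.009,0.007,0.002,0,0,0],[-0.021,0.02,0.002,0,0,0],[-0.031,0.034,0.002,0,0,-0.04],[-0.039,0.049,0.002,0,0,-0.19],[-0.044,0.066,0.002,0,0,-0.34],[-0.047,0.083,0.002,0,0,-0.49],[-0.047,0.1,0.002,0,0,-0.64],[-0.047,0.1,0.002,0,0,-0.64]],
], hand=0.26)

```text
time_s: 5.15
eef_pos: [494.2, -73.1, 155.1]
eef_rot: [-0.003, 0.052, 0.999, 0.002]
contact_force: [-0.1, 0.3, -0.1]
opening: 0.258
```

```bash
python3 - <<'E'
from h import *
s=state();print(s["eef_pos"],s["contact_force"],s["opening"])
p0=s["eef_pos"][:2];ph0=2*np.arctan2(s["eef_rot"][2],s["eef_rot"][1])%(2*np.pi)
ci=camera_info("wrist");im=capture("wrist");x=blob(im,"blue",(0,0,512,384));print(ph0,x,onz("wrist",*x[0],105,ci),knob(1.45))
for q in np.arange(1.45,3.2,.15):print(round(q,2),((knob(q)-p0)/1000).round(3),round(min(0,1.34+np.pi-q-ph0),2))
E
```

```text
[494.20510256 -73.10836663 155.054208  ] [-0.13206559  0.26767277 -0.14674084] 0.2582774180221307
3.037166359076883 (array([249.61990212, 271.4906199 ]), array([231, 229,  38,  82]), np.int32(2452)) [491.03194505 -75.81328312 105.        ] [494.74313248 -73.99079615]
1.45 [ 0.001 -0.001] -0.01
1.6 [0.003 0.016] -0.16
1.75 [0.008 0.033] -0.31
1.9 [0.015 0.048] -0.46
2.05 [0.025 0.063] -0.61
2.2 [0.037 0.075] -0.76
2.35 [0.05  0.086] -0.91
2.5 [0.065 0.095] -1.06
2.65 [0.081 0.101] -1.21
2.8 [0.098 0.105] -1.36
2.95 [0.115 0.107] -1.51
3.1 [0.132 0.105] -1.66
```

The knob is caged and following. Continuing the fold.

>>> apply_moves([
  [[0.003,0.016,0,0,0,-0.16],[0.008,0.033,0,0,0,-0.31],[0.015,0.048,0,0,0,-0.46],[0.025,0.063,0,0,0,-0.61],[0.037,0.075,0,0,0,-0.76],[0.05,0.086,0,0,0,-0.91],[0.065,0.095,0,0,0,-1.06],[0.081,0.101,0,0,0,-1.21],[0.098,0.105,0,0,0,-1.36],[0.115,0.107,0,0,0,-1.51]],
])

```text
time_s: 6.45
eef_pos: [609.5, 32.6, 154.7]
eef_rot: [-0.001, 0.723, 0.691, 0.003]
contact_force: [-1.7, -0.8, 0.2]
opening: 0.259
```

>>> apply_moves([
  [[0.008,0,0,0,0,-0.08],[0.016,-0.001,0,0,0,-0.15],[0.019,-0.002,0,0,0,-0.15],[0.021,-0.002,0,0,0,-0.15],[0.023,-0.003,0,0,0,-0.15],[0.023,-0.003,0,0,0,-0.15],[0.023,-0.003,0,0,0,-0.15],[0.023,-0.003,0,0,0,-0.15],[0.023,-0.003,0,0,0,-0.15],[0.023,-0.003,0,0,0,-0.15]],
])

```text
time_s: 7.7
eef_pos: [632.4, 29.5, 154.5]
eef_rot: [-0.001, 0.772, 0.635, 0.003]
contact_force: [-4.4, -1.1, 0.1]
opening: 0.263
```

```bash
python3 - <<'E'
from h import *
s=state();print(s["eef_pos"],s["contact_force"],s["opening"],s["qpos"].round(2),knob(3.14))
im=capture("top");np.save("pics/t2.npy",im)
cv2.imwrite("pics/t2.png",cv2.resize(im[120:220,210:360],(750,500),interpolation=cv2.INTER_CUBIC)[:,:,::-1])
E
```

```text
[632.36690236  29.52539324 154.53258656] [-4.36953185 -1.12877753  0.13041782] 0.2626252644635541 [-0.01  0.44  1.25  0.    1.45  0.18] [630.81416522  31.53690465]
```

View pics/t2.png

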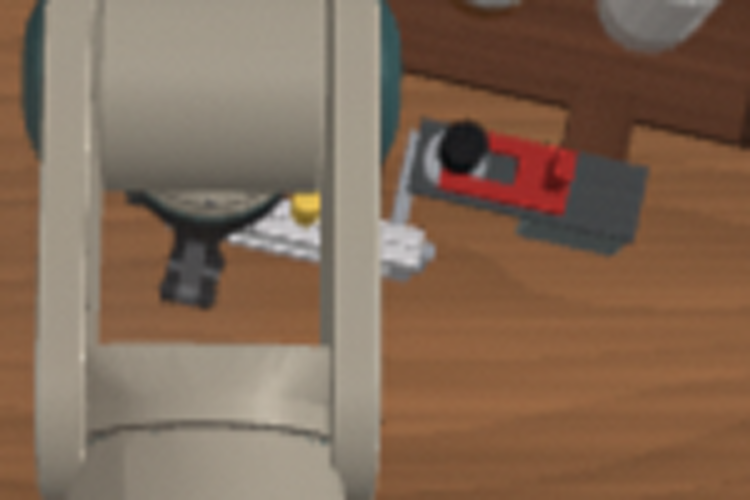

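The outer leaf is folded flat against the inner one and met its stop at about 4 N. I'm releasing upward and moving over the red fin. The jaws stay across guard x, so no turn is needed.

>>> apply_moves([
  [[0,0,0,0,0,0],[0,0,0.03,0,0,0],[0,0,0.06,0,0,-0.03],[0.003,-0.03,0.06,0,0,-0.03],[0.006,-0.06,0.06,0,0,-0.03],[0.009,-0.1,0.06,0,0,-0.03],[0.013,-0.14,0.06,0,0,-0.03],[0.013,-0.177,0.06,0,0,-0.03],[0.013,-0.177,0.06,0,0,-0.03],[0.013,-0.177,0.06,0,0,-0.03]],
], hand=0.45)

```text
time_s: 9.0
eef_pos: [645.6, -147.0, 214.8]
eef_rot: [-0.0, 0.782, 0.623, 0.003]
contact_force: [-0.4, -0.1, 0.7]
opening: 0.451
```

```bash
python3 - <<'E'
from h import *
s=state();print(s["eef_pos"],s["contact_force"],s["opening"],s["qpos"].round(2),2*np.arctan2(s["eef_rot"][2],s["eef_rot"][1]))
ci=camera_info("wrist");im=capture("wrist")
M=np.array(ci["world_to_cam"])
for n,p in dict(fin=(*G(50,-56),113),bolt=(*G(50,-5),116),yel=(*G(5,65),120),tcp=(*s["eef_pos"][:2],113)).items():
    p=M@[*p,1];q=ci["mtx"]@[p[0],-p[1],-p[2]];print(n,(q[:2]/q[2]).round())
cv2.imwrite("pics/w3.png",im[:,:,::-1])
E
```

```text
[ 645.64446072 -147.04897676  214.77811053] [-0.37632985 -0.06752792  0.66724349] 0.45059897620240996 [-0.28  0.48  1.07  0.01  1.59 -0.06] 1.346412648610506
fin [251. 226.]
bolt [252. 143.]
yel [154.  -8.]
tcp [251. 226.]
```

View pics/w3.png

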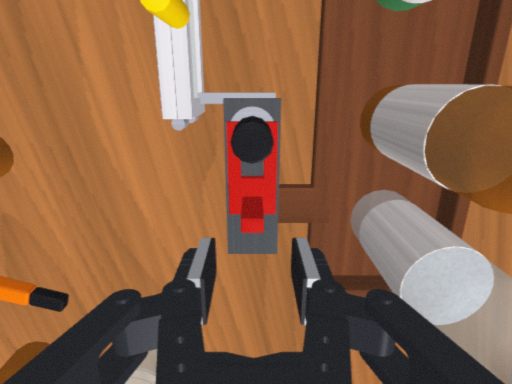

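The bolt knob is at (251,139) against a prediction of (252,143). The fin is at (252,222) against (251,226), and the jaws are lined up. Descending onto the fin.

>>> apply_moves([
  [[0,0,-0.012,0,0,0],[0,0,-0.024,0,0,0],[0,0,-0.036,0,0,0],[0,0,-0.048,0,0,0],[0,0,-0.058,0,0,0],[0,0,-0.06,0,0,0],[0,0,-0.06,0,0,0],[0,0,-0.06,0,0,0],[0,0,-0.06,0,0,0],[0,0,-0.06,0,0,0]],
])

```text
time_s: 10.3
eef_pos: [645.7, -146.6, 155.1]
eef_rot: [-0.0, 0.782, 0.624, 0.003]
contact_force: [-0.4, -0.0, 0.5]
opening: 0.448
```

>>> apply_moves([
  [[0,0,0,0,0,0],[0,0,0,0,0,0],[0,0,0,0,0,0],[0,0,0,0,0,0],[0,0,0,0,0,0],[-0.0015,-0.006,0,0,0,0],[-0.003,-0.012,0,0,0,0],[-0.0045,-0.018,0,0,0,0],[-0.0055,-0.023,0,0,0,0],[-0.0065,-0.027,0,0,0,0]],
], hand=0.1)

```text
time_s: 11.55
eef_pos: [639.1, -174.0, 155.3]
eef_rot: [-0.0, 0.782, 0.624, 0.003]
contact_force: [-5.3, 2.0, 5.4]
opening: 0.147
```

>>> apply_moves([
  [[0,-0.001,0,0,0,0],[0,-0.001,0,0,0,0],[0,-0.001,0,0,0,0],[0,-0.001,0,0,0,0],[0,-0.001,0,0,0,0],[0,-0.001,0,0,0,0],[0,-0.001,0,0,0,0],[0,-0.001,0,0,0,0],[0,-0.001,0,0,0,0],[0,-0.001,0,0,0,0]],
])

```text
time_s: 12.8
eef_pos: [638.8, -175.3, 155.3]
eef_rot: [-0.001, 0.782, 0.624, 0.003]
contact_force: [-4.9, 2.1, 4.5]
opening: 0.149
```

The tab moved about 29 mm with only 2 N. Next: open, lift, go over the bolt knob and check.

>>> apply_moves([
  [[0,0,0,0,0,0],[0,0,0,0,0,0],[0,0,0,0,0,0],[0,0,0.02,0,0,0],[0,0,0.04,0,0,0],[0,0,0.06,0,0,0],[0.006,0.025,0.06,0,0,0],[0.012,0.051,0.06,0,0,0],[0.018,0.077,0.06,0,0,0],[0.018,0.077,0.06,0,0,0]],
], hand=0.55)

```text
time_s: 14.05
eef_pos: [657.3, -96.6, 216.8]
eef_rot: [0.0, 0.781, 0.625, 0.003]
contact_force: [-0.3, -0.5, -0.4]
opening: 0.549
```

```bash
python3 - <<'E'
from h import *
s=state();print(s["eef_pos"],s["contact_force"],s["opening"])
ci=camera_info("wrist");im=capture("wrist")
M=np.array(ci["world_to_cam"])
for n,p in dict(fin=(*G(50,-85),113),bolt=(*G(50,-5),116),tcp=(*s["eef_pos"][:2],113)).items():
    p=M@[*p,1];q=ci["mtx"]@[p[0],-p[1],-p[2]];print(n,(q[:2]/q[2]).round())
cv2.imwrite("pics/w4.png",im[:,:,::-1])
E
```

```text
[657.33712336 -96.64664524 216.81828183] [-0.30772056 -0.51213287 -0.41787483] 0.5488851393855466
fin [250. 332.]
bolt [251. 228.]
tcp [251. 224.]
```

View pics/w4.png

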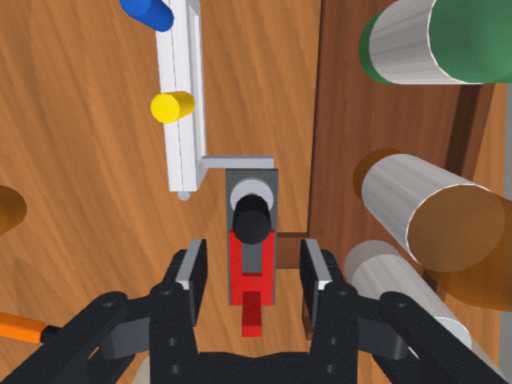

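The fork has slid clear of the collar (fin at (252,325)), both knobs show the pair folded, and the bolt knob top is at (252,220), as predicted. I'll grip it and lift.

>>> apply_moves([
  [[0,0,-0.012,0,0,0],[0,0,-0.024,0,0,0],[0,0,-0.036,0,0,0],[0,0,-0.048,0,0,0],[0,0,-0.058,0,0,0],[0,0,-0.059,0,0,0],[0,0,-0.059,0,0,0],[0,0,-0.059,0,0,0],[0,0,-0.059,0,0,0],[0,0,-0.059,0,0,0]],
])

```text
time_s: 15.35
eef_pos: [657.2, -97.9, 157.8]
eef_rot: [0.0, 0.781, 0.624, 0.003]
contact_force: [-0.4, -0.1, -0.1]
opening: 0.547
```

>>> apply_moves([
  [[0,0,0,0,0,0],[0,0,0,0,0,0],[0,0,0,0,0,0],[0,0,0,0,0,0],[0,0,0,0,0,0],[0,0,0.007,0,0,0],[0,0,0.014,0,0,0],[0,0,0.021,0,0,0],[0,0,0.028,0,0,0],[0,0,0.031,0,0,0]],
], hand=0.15)

```text
time_s: 16.6
eef_pos: [656.5, -97.7, 188.9]
eef_rot: [-0.001, 0.781, 0.624, 0.002]
contact_force: [-6.1, 1.3, -4.0]
opening: 0.265
```

>>> apply_moves([
  [[0,0,0.001,0,0,0],[0,0,0.001,0,0,0],[0,0,0.001,0,0,0],[0,0,0.001,0,0,0],[0,0,0.001,0,0,0],[0,0,0.001,0,0,0],[0,0,0.001,0,0,0],[0,0,0.001,0,0,0],[0,0,0.001,0,0,0],[0,0,0.001,0,0,0]],
])

```text
time_s: 17.85
eef_pos: [656.5, -97.7, 190.3]
eef_rot: [-0.001, 0.781, 0.624, 0.002]
contact_force: [-4.1, 1.7, -0.6]
opening: 0.26
```

>>> apply_moves([
  [[0,0,0,0,0,0],[0,0,0,0,0,0],[0,0,0,0,0,0],[0,0,0.02,0,0,0],[0,0,0.04,0,0,0],[0,0,0.045,0,0,0],[-0.009,0.026,0.045,0,0,0],[-0.018,0.052,0.045,0,0,0],[-0.027,0.078,0.045,0,0,0],[-0.027,0.078,0.045,0,0,0]],
], hand=0.5)

```text
time_s: 19.1
eef_pos: [629.2, -18.2, 235.7]
eef_rot: [-0.001, 0.781, 0.625, 0.003]
contact_force: [-0.1, -0.6, -0.2]
opening: 0.503
```

```bash
python3 - <<'E'
from h import *
s=state();print(s["eef_pos"],s["contact_force"],s["opening"])
ci=camera_info("wrist");im=capture("wrist")
M=np.array(ci["world_to_cam"])
for n,p in dict(bolt_up=(*G(50,-5),148),bolt_dn=(*G(50,-5),116),yel=(*G(5,65),120),blue=(*G(-5,115),120)).items():
    p=M@[*p,1];q=ci["mtx"]@[p[0],-p[1],-p[2]];print(n,(q[:2]/q[2]).round())
cv2.imwrite("pics/w5.png",im[:,:,::-1])
p0=s["eef_pos"][:2]
for a in np.arange(0,1.75,.1):
    print(round(a,2),((G(-75*np.sin(a)+5*np.cos(a),140-75*np.cos(a)-5*np.sin(a))-p0)/1000).round(3))
E
```

```text
[629.20785926 -18.17850254 235.73552826] [-0.13227815 -0.5743196  -0.2169755 ] 0.5025638456575859
bolt_up [322. 338.]
bolt_dn [313. 304.]
yel [252. 218.]
blue [236. 141.]
0.0 [ 0.    -0.001]
0.1 [-0.007  0.   ]
0.2 [-0.014  0.003]
0.3 [-0.021  0.006]
0.4 [-0.028  0.009]
0.5 [-0.034  0.014]
0.6 [-0.04   0.019]
0.7 [-0.045  0.024]
0.8 [-0.049  0.03 ]
0.9 [-0.053  0.036]
1.0 [-0.057  0.043]
1.1 [-0.059  0.05 ]
1.2 [-0.061  0.057]
1.3 [-0.062  0.065]
1.4 [-0.063  0.072]
1.5 [-0.062  0.08 ]
1.6 [-0.061  0.087]
1.7 [-0.06   0.095]
```

View pics/w5.png

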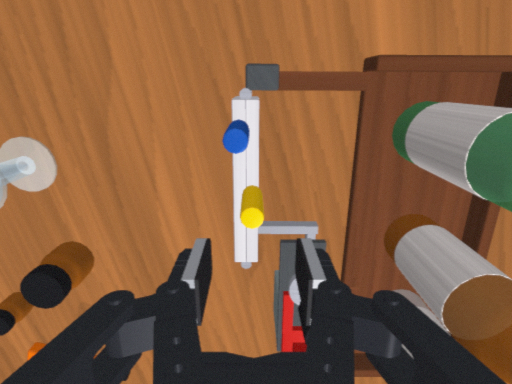

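The yellow knob is at (252,210) and the blue at (236,135), both as predicted; the leaf is folded flat. Descending onto yellow.

>>> apply_moves([
  [[0,0,-0.015,0,0,0],[0,0,-0.03,0,0,0],[0,0,-0.045,0,0,0],[0,0,-0.06,0,0,0],[0,0,-0.072,0,0,0],[0,-0.001,-0.079,0,0,0],[0,-0.001,-0.079,0,0,0],[0,-0.001,-0.079,0,0,0],[0,-0.001,-0.079,0,0,0],[0,-0.001,-0.079,0,0,0]],
])

```text
time_s: 20.4
eef_pos: [629.6, -20.3, 157.1]
eef_rot: [-0.0, 0.781, 0.625, 0.003]
contact_force: [0.3, -0.5, 0.1]
opening: 0.495
```

>>> apply_moves([
  [[0,0,0,0,0,0],[0,0,0,0,0,0],[0,0,0,0,0,0],[-0.004,0,0,0,0,-0.05],[-0.007,0.001,0,0,0,-0.1],[-0.011,0.002,0,0,0,-0.15],[-0.014,0.004,0,0,0,-0.2],[-0.018,0.005,0,0,0,-0.25],[-0.021,0.007,0,0,0,-0.3],[-0.021,0.007,0,0,0,-0.3]],
], hand=0.26)

```text
time_s: 21.65
eef_pos: [608.5, -13.3, 157.1]
eef_rot: [0.0, 0.865, 0.501, 0.003]
contact_force: [-0.3, -0.3, 0.6]
opening: 0.26
```

```bash
python3 - <<'E'
from h import *
s=state();print(s["eef_pos"],s["contact_force"],s["opening"],s["qpos"].round(2))
ci=camera_info("wrist");im=capture("wrist")
for c,z in(("yellow",105),("blue",105)):
    x=blob(im,c,(120,0,400,384));
    if x:print(c,x,onz("wrist",*x[0],z,ci))
p0=s["eef_pos"][:2]
for a in np.arange(.3,1.75,.1):
    print(round(a,2),((G(-75*np.sin(a)+5*np.cos(a),140-75*np.cos(a)-5*np.sin(a))-p0)/1000).round(3))
E
```

```text
[608.52974104 -13.27933428 157.13412862] [-0.26258036 -0.33718434  0.64672684] 0.25996317011501835 [-0.08  0.37  1.33  0.    1.43  0.44]
yellow (array([260.23375562, 268.8459338 ]), array([243, 227,  38,  81]), np.int32(2447)) [613.64927574 -13.56448752 105.        ]
blue (array([226.61821904, 166.93449335]), array([204, 136,  43,  60]), np.int32(1954)) [625.20476428  34.35355146 105.        ]
0.3 [-0.001  0.001]
0.4 [-0.007  0.004]
0.5 [-0.013  0.009]
0.6 [-0.019  0.014]
0.7 [-0.024  0.019]
0.8 [-0.029  0.025]
0.9 [-0.033  0.031]
1.0 [-0.036  0.038]
1.1 [-0.039  0.045]
1.2 [-0.041  0.053]
1.3 [-0.042  0.06 ]
1.4 [-0.042  0.067]
1.5 [-0.042  0.075]
1.6 [-0.041  0.082]
1.7 [-0.039  0.09 ]
```

>>> apply_moves([
  [[-0.007,0.004,0,0,0,-0.1],[-0.013,0.009,0,0,0,-0.2],[-0.019,0.014,0,0,0,-0.3],[-0.024,0.019,0,0,0,-0.4],[-0.029,0.025,0,0,0,-0.5],[-0.033,0.031,0,0,0,-0.6],[-0.036,0.038,0,0,0,-0.7],[-0.039,0.045,0,0,0,-0.8],[-0.041,0.053,0,0,0,-0.9],[-0.042,0.06,0,0,0,-1.0]],
])

```text
time_s: 22.95
eef_pos: [566.4, 46.5, 157.1]
eef_rot: [0.002, 1.0, 0.024, 0.002]
contact_force: [-1.3, -1.8, 0.6]
opening: 0.257
```

>>> apply_moves([
  [[0,0.004,0,0,0,-0.05],[0,0.008,0,0,0,-0.1],[0,0.012,0,0,0,-0.15],[0,0.016,0,0,0,-0.2],[0.001,0.02,0,0,0,-0.25],[0.001,0.024,0,0,0,-0.3],[0.001,0.025,0,0,0,-0.3],[0.001,0.026,0,0,0,-0.3],[0.001,0.026,0,0,0,-0.3],[0.001,0.026,0,0,0,-0.3]],
])

```text
time_s: 24.2
eef_pos: [567.4, 72.5, 157.0]
eef_rot: [0.002, 0.992, -0.126, 0.002]
contact_force: [-0.6, -1.5, 0.5]
opening: 0.262
```

```bash
python3 - <<'E'
from h import *
s=state();print(s["eef_pos"],s["contact_force"],s["opening"],s["qpos"].round(2),G(5*np.cos(1.6)-75*np.sin(1.6),140-75*np.cos(1.6)-5*np.sin(1.6)))
ci=camera_info("wrist");im=capture("wrist")
for c,z in(("yellow",105),("blue",105)):
    x=blob(im,c,(120,0,400,384));
    if x:print(c,x,onz("wrist",*x[0],z,ci))
E
```

```text
[567.41638361  72.52133076 157.02568592] [-0.62077857 -1.45195184  0.46449986] 0.26241668086610964 [ 0.06  0.28  1.45 -0.    1.41  1.89] [567.80100417  69.12037311]
yellow (array([260.30899556, 272.76321097]), array([243, 231,  38,  81]), np.int32(2479)) [568.52164259  67.22260404 105.        ]
blue (array([234.51853733, 170.27323514]), array([212, 139,  42,  61]), np.int32(1969)) [617.6153375   65.65684433 105.        ]
```

Pushing 2–3 mm further to the stop, then retracting upward and backing the arm away for an open view.

>>> apply_moves([
  [[0,0.001,0,0,0,0],[0,0.0025,0,0,0,0],[0,0.0025,0,0,0,0],[0,0.0025,0,0,0,0],[0,0,0,0,0,0],[0,-0.001,0,0,0,0],[0,-0.001,0.02,0,0,0],[0,-0.001,0.05,0,0,0],[0,-0.001,0.08,0,0,0],[0,-0.001,0.11,0,0,0]],
])

```text
time_s: 25.5
eef_pos: [567.3, 71.8, 268.1]
eef_rot: [0.002, 0.992, -0.125, 0.002]
contact_force: [0.9, -0.2, -0.4]
opening: 0.266
```

>>> apply_moves([
  [[0,-0.03,0.02,0,0,0],[0,-0.06,0.05,0,0,0],[-0.01,-0.1,0.07,0,0,0],[-0.03,-0.15,0.07,0,0,0],[-0.06,-0.2,0.07,0,0,0],[-0.09,-0.25,0.07,0,0,0],[-0.12,-0.3,0.07,0,0,0],[-0.15,-0.35,0.07,0,0,0],[-0.15,-0.35,0.07,0,0,0],[-0.15,-0.35,0.07,0,0,0]],
])

```text
time_s: 26.75
eef_pos: [417.5, -277.9, 338.2]
eef_rot: [0.002, 0.992, -0.125, 0.002]
contact_force: [0.4, -0.2, 0.5]
opening: 0.261
```

```bash
python3 - <<'E'
from h import *
s=state();print(s["time_s"],s["eef_pos"],s["contact_force"])
t=capture("top");sc=capture("scene")
x=blob(t,"yellow",(225,140,330,230));b=blob(t,"blue",(225,140,330,230));print(x,b)
y=blob(sc,"yellow",(200,150,330,260));d=blob(sc,"blue",(200,150,330,260));print(y,d)
for n,p,q in(("yellow",x,y),("blue",b,d)):
    if p and q:
        P,e=tri(ray("top",*p[0]),ray("scene",*q[0]));v=R.T@(P[:2]-O);print(n,P,e,"guard",v)
t0=np.load("pics/top0.npy");df=cv2.absdiff(t,t0).max(2)
cv2.imwrite("pics/t6.png",cv2.resize(t[60:300,150:430],(700,600),interpolation=cv2.INTER_CUBIC)[:,:,::-1])
E
```

```text
26.75 [ 417.50395022 -277.85468314  338.15255723] [ 0.37348569 -0.17454413  0.52233408]
(array([235.7 , 184.95]), array([234, 183,   5,   5]), np.int32(20)) (array([236.83333333, 164.41666667]), array([235, 161,   5,   7]), np.int32(24))
(array([264.73, 179.78]), array([262, 171,   7,  19]), np.int32(100)) (array([274.51041667, 191.32291667]), array([272, 183,   6,  18]), np.int32(96))
yellow [567.41966893  69.04151295 100.5280042 ] [np.float64(0.5616187529175171), np.float64(0.5616187529174989)] guard [-75.46726729 137.02823549]
blue [618.91788927  65.99124849  99.87408719] [np.float64(0.12608004076857465), np.float64(0.126080040768537)] guard [-24.63330126 145.81906652]
```

View pics/t6.png

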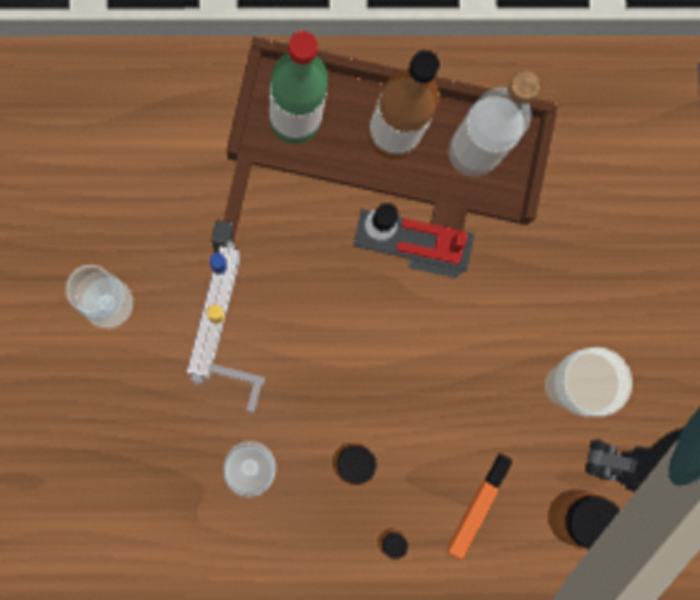

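The gate is open at about 1.6 rad and still folded, the bolt is up, and the bystanders look undisturbed. Handing in.

```bash
python3 -c "
from plant import *
print(job_done())"
```

```text
the job is handed in; nothing more can be done
None
```

The job is handed in, at about 27 s on the robot's clock. I swung the outer leaf over by its blue knob, slid the red tab about 29 mm, lifted the bolt about 32 mm, and swung the folded pair open by the yellow knob. I then backed the arm clear of everything.

The last checks, from two camera views:

| Check | Measured (guard frame, mm) | Expected (guard frame, mm) | Meaning |
|---|---|---|---|
| Yellow knob | (−75.5, 137.0) | (−75.1, 137.2) | inner leaf at about 1.6 rad, at its stop |
| Blue knob | (−24.6, 145.8) | about (−25, 145) | outer leaf still folded flat |

- **Bystanders:** they look where they started in the final top picture. I judged this by eye and did not measure each one.
- **Bolt:** the lift height comes from the arm's travel. The wrist picture had the bolt hidden behind a finger, but the leaf swung free afterwards.
- **Tab:** its 30 mm stop was not felt. It stopped 1–2 mm short of that at most, past the 24 mm needed.

No checks failed or disagreed.

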